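# Pass box of the laser enclosure: feel the inner door shut, then open the outer door

## Task

I need the lens out of the pass box on the side of the clean laser enclosure. First press down on the handle of the inner door (the one next to the enclosure) until it stops, to feel that this door is fully shut, since it may have been left a little raised; only then lift the outer door all the way up, and leave it standing open with the inner door shut.

Things in the scene. Friction and masses are not known exactly. Their poses are not given: they have to be found in the camera images.
- inner_handle (a point): centre of the inner door's handle: a level black bar, 80 mm long (x), 14 thick (y), 14 high (z up), on two 10 mm posts 32 mm either side of centre, 41 mm clear under it. Shut: bar centre 173 mm above the table. The door is at the end of the aluminium pass box (150 mm wide in x, 200 long in y, 130 high, clear top) that joins the larger black-walled enclosure, 130 high, on its +y side.
- outer_handle (a point): centre of the outer door's handle, the same kind of bar at the same shut height (173 mm), on an identical door at the free end of the pass box, 170 mm from the inner one. x lies along the bar, y points to the inner door and the enclosure, z is up. Door and handle rise straight up. No other thing stands within 60 mm of either handle.
- inner_door (a joint): height of the inner door above shut, in m: 0 fully shut (a firm stop), 0.08 fully up. It slides straight up and down, 0.3 kg, and friction (6 N) holds it at any height, so about 2 to 4 N of pressing moves it down. Starts anywhere from shut to 30 mm up.
- outer_door (a joint): height of the outer door above shut, in m: 0 fully shut (its start), 0.08 fully up against a firm stop. It slides straight up, 0.3 kg, needs about 9 N to lift, and friction holds it where it is left.

How it is judged:
By the outcome, as a careful person would: the job done as asked, in the order asked, and still so for the second after the job is handed in, with the robot touching nothing.
It also fails if it takes over 40 s, if anything falls off the work surface, if the arm or the gripper's body presses on something with over 40 N, if the wrist force passes 120 N, or if a joint passes its speed limit or range.

## Robot

A 6-joint arm with a two-finger parallel gripper is mounted at the origin on the work surface. World frame = base frame: x ahead of the robot, y to its left, z up, the work surface at z = 0. Lengths are in mm, angles in rad, forces in N, time in s.
With the tool pointing down it reaches from about 350 to 975 mm from the base axis. Payload 7.1 kg.
Tool frame: the origin (TCP) lies at the very end of the fingers, on their centre line; the grasp point (between the pads) lies 19 mm behind it; z points along the fingers, x is the direction in which the jaws open and shut, and the axes are right-handed (so a half turn about z gives the same grasp; the last joint's range is limited). The gripper opens to 88 mm and grips with 3 to 60 N. Pads are 20 mm wide; open, the fingers measure 115 mm over their backs; the gripper's body (75 mm by 178 mm) begins 61 mm behind the grasp point.
Start: joints at [1.134, 0.423, 1.63, -0, 1.089, -0.019], TCP at [253.562, 571.236, 189.075] pointing down, gripper open.
Joint ranges: [-3, 3], [-0.9, 2.11], [0.09, 2.58], [-1.31, 4.45], [0.11, 2.69], [-2.54, 2.54]. Speed limits (rad/s): [2.39, 2.39, 3.01, 3.14, 3.14, 3.14].

## Interface

Orientations are given as a rotation vector (axis times angle).
In Python, from workcell import * gives the robot as it stands.
- The arm moves only by the tool arm_command, never from a script. Its argument "increments" is a list of rows, each a list of 2 entries, a list of its own where there are three numbers: the shift along the tool's x, y, z in cm, then the turn about the tool's z in degrees. In form: [[[dx, dy, dz], turn], ...]. A call has 1 to 20 rows; each row shifts and turns the pose as measured when the row begins, along the tool's axes as they then stand; what a row does not reach is not made up. A row lasts 1/10 s, in which the tool goes at most 50 mm and 8.59 degrees, less where a joint would pass 70% of its speed; a pose out of reach is approached as far as the arm can. A call is refused whole if a number of a shift passes 5 or a number of a turn 8.59, either way. A call with a gripper value outside its range is refused whole. "gripper" is the opening, from 0 (shut) to 1 (fully open), set as the call begins (left out, the last holds). The fingers move at their own pace and stop on an object; the grip force is fixed at half the most. Time passes only in rows, so rows that do not move let the fingers close. It gives the time, the measured TCP pose, the force and the opening at its end, in the units of the state.
- get_obs(): the state, without advancing time (a new reading comes with each control period).
- get_image(name): name is "side" or "top" or "wrist"; returns the picture (480x640x3 uint8, red, green, blue); there is no depth.
- camera_params(name): a dict with "K" (3x3 intrinsics, pixels), "k1" (the pictures are not rectified: a ray, as slopes to the right and down, at radius r is drawn at 1 + k1 r^2 times it, then the intrinsics apply), "rvec" (rotation vector, rad) and "tvec" (3), from world to camera coordinates, as OpenCV has them; the wrist camera has in their place "T_tool_cam" (4x4, takes a point from camera to tool coordinates, whose origin is the TCP and whose axes are the tool frame's). Camera axes: x right, y down, z forward; pixel columns grow to the right and rows downward; lengths in mm; the calibration is good to about 2 mm. A picture is of the moment at which its call begins: read the wrist's pose just before it. camera_params takes no time and is no camera call.
- close_job(): hands the job in, once; it reports no verdict.
The state is a dict: "t": time; "qpos": joint angles; "qvel": joint speeds; "joint_torque": joint torques, N m; "ee_pos": TCP position; "orientation": TCP orientation; "ft_force": force on the tool from outside, world axes, zero at the start; "moment": the same for the moment, N m; "width": finger opening in mm.
Only numpy, scipy, OpenCV 4.12 (cv2) and the standard library are available. Lean on these libraries where they do the work, as an engineer would, in place of code of your own. Each camera call takes 0.05 s, during which the arm holds its last target.

## Working session

There is one attempt and no reset: what is moved stays moved. The work goes in short steps, Python scripts to look and compute and a tool call to move; the robot and the scene stay as the last step left them, time stands still between calls to the robot, and variables do not carry over. Pictures are saved under pics/ and viewed, and the job is handed in when it is done.

Besides the shell and the picture viewer there is one more tool, called after "Call:" as name([rows], argument=value, ...), one row to a line, values as JSON. arm_command: Moves the arm, as the interface text tells. Its arguments: {"type":"object","properties":{"increments":{"type":"array","items":{"type":"array"}},"gripper":{"type":"number"}},"required":["increments"]}

```bash
mkdir -p pics; python3 - <<'E'
from workcell import *
import cv2
o=get_obs();print(o)
for n in("side","top","wrist"):
    cv2.imwrite(f"pics/{n}0.png",cv2.cvtColor(get_image(n),cv2.COLOR_RGB2BGR));print(n,camera_params(n))
E
```

```text
{'t': 0.0, 'qpos': array([ 1.13400825e+00,  4.23815506e-01,  1.63069568e+00, -9.47482386e-07,
        1.08858791e+00, -1.90353720e-02]), 'qvel': array([-0.00187657, -0.00146154, -0.00080294, -0.00056119,  0.00050656,
        0.00053097]), 'joint_torque': array([-3.65057705e-03, -5.44629371e+01, -2.73663533e+01,  6.41296967e-02,
        2.30082963e-02, -8.49403023e-05]), 'ee_pos': array([253.30703096, 570.70255404, 188.31531837]), 'orientation': array([ 2.63312762e+00,  1.71208290e+00, -2.00681636e-03]), 'ft_force': array([ 0.92467205, -0.54196733,  0.57717765]), 'moment': array([-0.0165716 , -0.04105379, -0.01259048]), 'width': 87.83030087045853}
side {'K': array([[472.2324694 ,   0.        , 320.54985702],
       [  0.        , 472.2324694 , 230.40312341],
       [  0.        ,   0.        ,   1.        ]]), 'k1': -0.09724889395263539, 'rvec': array([ 0.9977378 , -2.33643075,  1.13953757]), 'tvec': array([420.83127131, 347.44736055, 394.57367201])}
top {'K': array([[572.82650774,   0.        , 315.62236396],
       [  0.        , 572.82650774, 236.06268108],
       [  0.        ,   0.        ,   1.        ]]), 'k1': 0.0008147930801692034, 'rvec': array([ 2.14868091, -2.10639653,  0.1126695 ]), 'tvec': array([  6.04414707, 574.96398503, 797.97636899])}
wrist {'K': array([[349.6288967 ,   0.        , 319.79984416],
       [  0.        , 349.6288967 , 242.47060247],
       [  0.        ,   0.        ,   1.        ]]), 'k1': -0.05154573788484371, 'T_tool_cam': array([[ 9.99999971e-01,  2.42059760e-04,  8.24127411e-06,
        -1.63253132e-01],
       [-2.33649304e-04,  9.55175489e-01,  2.96040082e-01,
        -8.23525664e+01],
       [ 6.37875282e-05, -2.96040075e-01,  9.55175518e-01,
        -1.95167299e+02],
       [ 0.00000000e+00,  0.00000000e+00,  0.00000000e+00,
         1.00000000e+00]])}
```

View pics/side0.png

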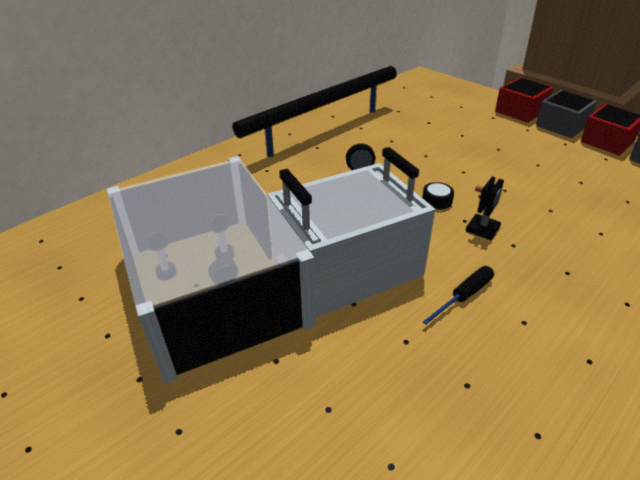

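View pics/top0.png

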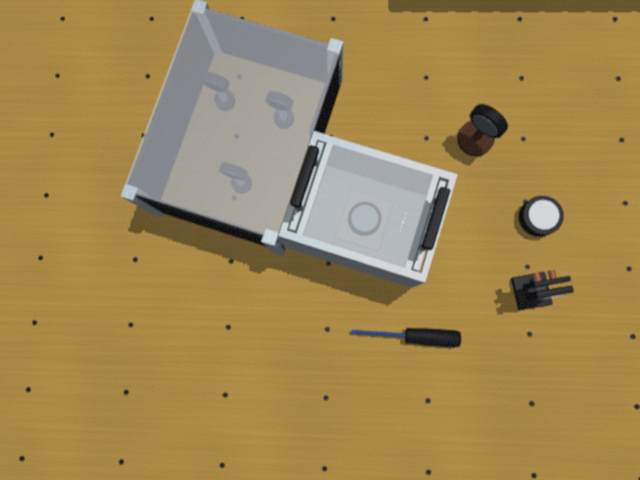

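View pics/wrist0.png

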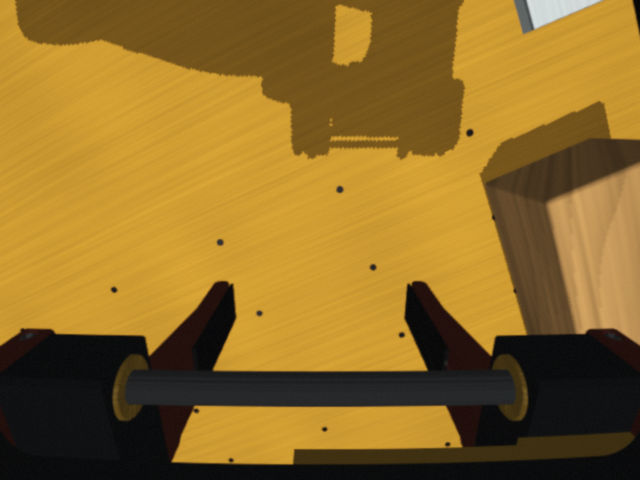

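The top view shows the inner handle from about (313,148) to (299,206) and the outer one from (443,190) to (430,247). The side view shows inner at about (295,187) and outer at about (400,162). I'll triangulate both.

```bash
cat > h.py <<'E'
import numpy as np,cv2
def cam(n):
    from workcell import camera_params
    p=camera_params(n);R=cv2.Rodrigues(p["rvec"])[0];return p["K"],p["k1"],R,p["tvec"]
def ray(n,uv):
    K,k1,R,t=cam(n)
    s=cv2.undistortPoints(np.array([[uv]],float),K,np.array([k1,0,0,0.]))[0,0]
    d=R.T@np.array([s[0],s[1],1]);return -R.T@t,d/np.linalg.norm(d)
def tri(a,b):
    (c1,d1),(c2,d2)=ray("top",a),ray("side",b)
    A=np.stack([d1,-d2],1);s=np.linalg.lstsq(A,c2-c1,rcond=None)[0]
    p,q=c1+s[0]*d1,c2+s[1]*d2;return (p+q)/2,np.linalg.norm(p-q)
def plane(n,uv,z):
    c,d=ray(n,uv);return c+d*(z-c[2])/d[2]
def blob(img,roi,th):
    x0,y0,x1,y1=roi;g=img[y0:y1,x0:x1].max(2)
    m=(g<th).astype(np.uint8)
    k,l,s,c=cv2.connectedComponentsWithStats(m)
    i=1+np.argmax(s[1:,4]);cs=cv2.findContours((l==i).astype(np.uint8),cv2.RETR_EXTERNAL,cv2.CHAIN_APPROX_NONE)[0][0]
    r=cv2.minAreaRect(cs);b=cv2.boxPoints(r)+[x0,y0]
    e=sorted([(np.linalg.norm(b[j]-b[(j+1)%4]),j) for j in range(4)])[:2]
    ends=sorted([tuple((b[j]+b[(j+1)%4])/2) for _,j in e],key=lambda p:p[1])
    return np.array(r[0])+[x0,y0],ends,s[i,4],r[1]
E
python3 - <<'E'
from h import *
T=cv2.imread('pics/top0.png');S=cv2.imread('pics/side0.png')
R={'in':((287,140,325,215),(275,165,314,206)),'out':((415,180,455,255),(380,145,420,180))}
for k,(a,b) in R.items():
    for th in(35,50):
        t=blob(T,a,th);s=blob(S,b,th);print(k,th,t,s)
        print(' c',tri(t[0],s[0]))
        # both end pairings
        print(' e',[tri(t[1][i],s[1][j]) for i,j in((0,0),(1,1),(0,1),(1,0))])
        P=[plane('top',e,180) for e in t[1]];print(' z180',P,np.linalg.norm(P[0]-P[1]))
cv2.imwrite('pics/s_zoom.png',cv2.resize(S[130:260,240:440],None,fx=4,fy=4,interpolation=2))
E
```

```text
in 35 (array([296.28461742, 204.77693176]), [(np.float64(300.28461742401123), np.float64(204.2769317626953)), (np.float64(292.28461742401123), np.float64(205.2769317626953))], np.int32(14), (4.589285373687744, 8.062257766723633)) (array([295.12352753, 186.89411545]), [(np.float64(281.28823375701904), np.float64(170.75293922424316)), (np.float64(308.9588222503662), np.float64(203.0352897644043))], np.int32(444), (42.518367767333984, 11.605779647827148))
 c (array([597.12227427,  41.97188844, 197.53931988]), np.float64(19.73434609586655))
 e [(array([601.62652481,  44.33827038, 218.3719481 ]), np.float64(42.89118086813854)), (array([591.28656244,  40.27256922, 177.70409967]), np.float64(4.293688921693413)), (array([596.14169415,  32.57532011, 170.93734682]), np.float64(0.986424370342814)), (array([597.34693001,  51.18067837, 223.30438586]), np.float64(37.24678657814442))]
 z180 [array([593.91908011,  31.61972939, 180.        ]), array([592.51391288,  41.47896112, 180.        ])] 9.958862651267822
in 50 (array([304.29508018, 176.7541008 ]), [(np.float64(314.60125255584717), np.float64(1
[... 2291 characters left out ...]
, (np.float64(416.45018768310547), np.float64(175.7115077972412))], np.int32(428), (42.18986892700195, 11.509597778320312))
 c (array([ 579.44356246, -130.79502615,  173.38960122]), np.float64(3.1224271295020465))
 e [(array([ 617.50559897, -137.70836501,  177.52651565]), np.float64(2.432728715975037)), (array([ 542.0234606 , -123.24659303,  170.59906097]), np.float64(2.1464096884248303)), (array([ 600.08329997, -157.8774478 ,  139.60170818]), np.float64(61.38164047023977)), (array([ 556.62621749, -101.54623638,  212.14128804]), np.float64(48.214277964338144))]
 z180 [array([ 617.93079888, -136.59585647,  180.        ]), array([ 541.7339349 , -121.25431621,  180.        ])] 77.72596051845348
```

View pics/s_zoom.png

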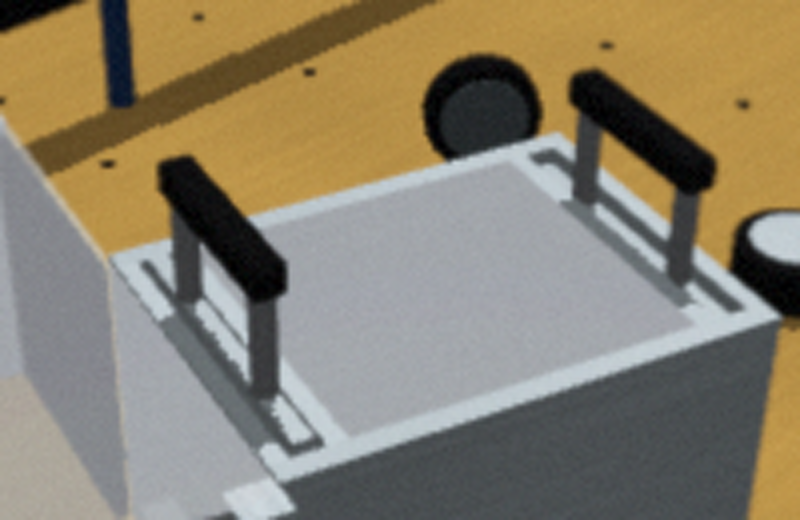

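```bash
python3 - <<'E'
from h import *
T=cv2.imread('pics/top0.png');S=cv2.imread('pics/side0.png')
cv2.imwrite('pics/t_zoom.png',cv2.resize(T[120:270,280:470],None,fx=4,fy=4,interpolation=0))
R={'in':((287,145,325,210),(275,165,314,206)),'out':((415,180,455,255),(380,145,420,180))}
C={}
for th in(55,65,75,90):
  for k,(a,b) in R.items():
    t=blob(T,a,th);s=blob(S,b,45)
    c,r=tri(t[0],s[0]);C[k]=c
    print(k,th,t[0],t[3],c.round(1),r.round(1),[tri(t[1][i],s[1][i])[0].round(1) for i in(0,1)])
    P=[plane('top',e,c[2]+6) for e in t[1]];d=P[0]-P[1];print('   ang',np.degrees(np.arctan2(d[1],d[0])),np.linalg.norm(d),((P[0]+P[1])/2).round(1))
  d=C['in']-C['out'];print(np.linalg.norm(d[:2]),np.degrees(np.arctan2(d[1],d[0])),d[2])
E
```

```text
in 55 [304.29999924 176.89999962] (11.593234062194824, 63.51316833496094) [629.2  27.9 178.9] 0.8 [array([668.6,  17. , 182.4]), array([590.3,  39.2, 177.4])]
   ang -17.618866131362704 79.9001027175854 [627.7  27.1 184.9]
out 55 [434.62016678 218.64097977] (10.818714141845703, 63.509864807128906) [ 579.9 -134.2  172. ] 0.2 [array([ 619.2, -144.5,  174.2]), array([ 541.5, -123.3,  171.1])]
   ang -16.77212228846749 79.17144065088361 [ 579.2 -133.2  178. ]
169.46321556544757 73.07036798166037 6.985266071230484
in 65 [304.75 177.25] (12.332883834838867, 63.878013610839844) [629.1  27.6 178.8] 1.5 [array([668.6,  17. , 182.4]), array([590.1,  38.5, 177.1])]
   ang -16.63251235458155 80.40135088211471 [627.3  26.6 184.8]
out 65 [434.41284561 218.62385559] (11.493915557861328, 64.74906158447266) [ 579.8 -134.   172.1] 0.4 [array([ 619.7, -144.6,  174. ]), array([ 540.8, -122.7,  171.6])]
   ang -16.65122783722612 80.70024619945886 [ 579.2 -133.   178.1]
168.9098906275099 73.03191026064123 6.6708046471743785
in 75 [304.69999886 177.39999771] (12.965338706970215, 64.82669067382812) [628.9  
[... 245 characters left out ...]
ray([ 620.7, -145.2,  173.5]), array([ 540.3, -122. ,  172.2])]
   ang -16.869594318027232 82.64615496654577 [ 579.5 -132.8  178.1]
168.8030990620532 73.13780343673908 6.769741933625966
in 90 [305.14368439 177.37852859] (14.455794334411621, 65.76094818115234) [629.2  27.2 178.5] 2.0 [array([669.9,  16. , 181.5]), array([589.1,  38.9, 177.6])]
   ang -17.02280230844906 82.78142471151921 [627.2  26.1 184.5]
out 90 [434.02318764 218.81832123] (13.261899948120117, 67.28556823730469) [ 579.5 -133.5  172.4] 0.4 [array([ 620.7, -145.3,  173.5]), array([ 539.3, -121. ,  172.9])]
   ang -17.211415327554153 83.81749427536812 [ 578.9 -132.5  178.4]
168.21513334497962 72.81301542282709 6.084170930604415
```

View pics/t_zoom.png

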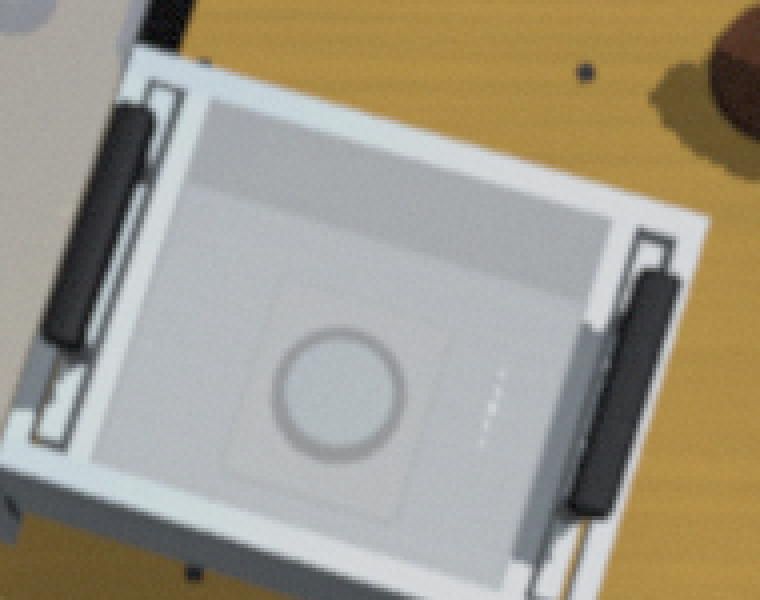

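The inner handle is at about (629, 28, 179), so it is raised about 6 mm. The outer handle is at about (580, -134, 172.5). The bars lie at -17°. I'll rise, turn -7°, shut the fingers and travel to above the inner handle.

Call:
arm_command([
  [[0,0,-4],-3.5],
  [[0,0,-4],-3.5],
  [[-2.9,3.7,0],0],
  [[-2.9,3.7,0],0],
  [[-2.9,3.7,0],0],
  [[-2.9,3.7,0],0],
  [[-2.9,3.7,0],0],
  [[-2.9,3.7,0],0],
  [[-2.9,3.7,0],0],
  [[-2.9,3.7,0],0],
  [[-2.9,3.7,0],0],
  [[-2.9,3.7,0],0],
  [[-2.9,3.7,0],0],
  [[-2.9,3.7,0],0],
  [[-2.9,3.7,0],0],
  [[0,0,0],0],
], gripper=0)

```text
t: 1.75
ee_pos: [618.2, 52.7, 269.4]
orientation: [2.512, 1.882, -0.006]
ft_force: [-0.3, -0.2, 0.5]
width: 0.4
```

```bash
cat >> h.py <<'E'
def rel(p):
    from workcell import get_obs
    o=get_obs();R=cv2.Rodrigues(o["orientation"])[0]
    a=np.degrees(np.arctan2(R[1,0],R[0,0]))
    print('t',round(o['t'],2),'tcp',o['ee_pos'].round(1),'jaw',a.round(2),'z',R[:,2].round(3),'F',o['ft_force'].round(1),'w',round(o['width'],1),'need cm',(R.T@(np.array(p)-o['ee_pos'])/10).round(2))
E
python3 - <<'E'
from h import *
rel([629,28,179])
E
```

```text
t 1.75 tcp [618.2  52.7 269.4] jaw 73.68 z [-0.001 -0.004 -1.   ] F [-0.3 -0.2  0.5] w 0.4 need cm [-2.03  1.73  9.05]
```

Call:
arm_command([
  [[-2.0,1.7,2],0.6],
  [[0,0,1],0],
  [[0,0,0],0],
])

```text
t: 2.05
ee_pos: [628.7, 27.6, 237.9]
orientation: [2.526, 1.866, -0.007]
ft_force: [-0.3, 0.4, -0.1]
width: 0.6
```

```bash
python3 - <<'E'
from h import *
from workcell import *
rel([629,28,179])
for n in("side","wrist"):
    cv2.imwrite(f"pics/{n}1.png",cv2.cvtColor(get_image(n),cv2.COLOR_RGB2BGR))
E
```

```text
t 2.05 tcp [628.7  27.6 237.9] jaw 72.89 z [-0.003 -0.003 -1.   ] F [-0.3  0.4 -0.1] w 0.6 need cm [0.07 0.02 5.89]
```

View pics/wrist1.png

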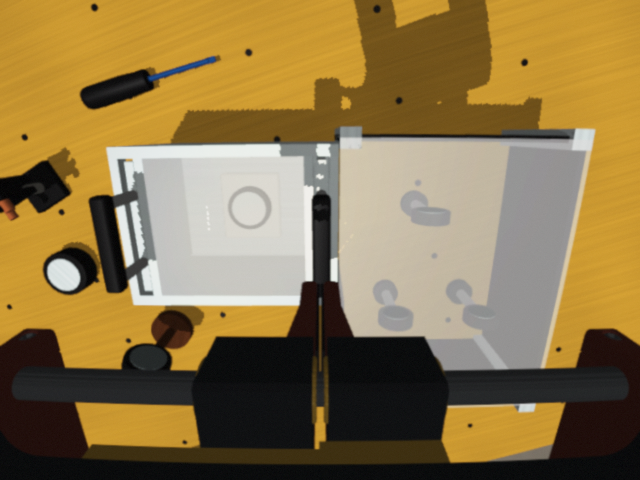

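View pics/side1.png

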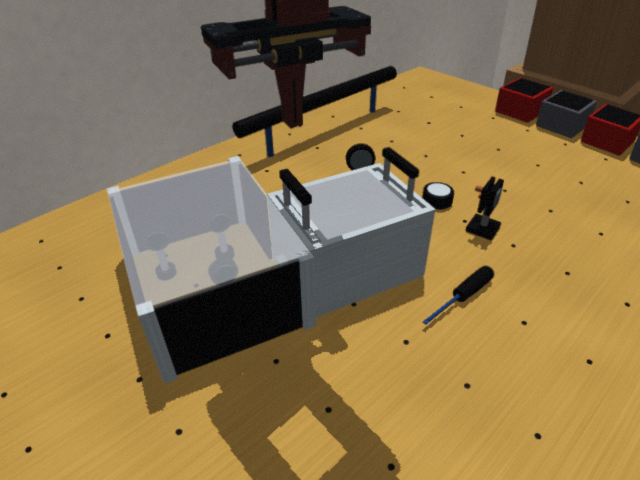

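The wrist view shows the inner bar at column ~321, in line with the shut fingers. Next I come down gently.

Call:
arm_command([
  [[0,0,2],0],
  [[0,0,1.5],0],
  [[0,0,0.8],0],
  [[0,0,0.3],0],
  [[0,0,0.3],0],
])

```text
t: 2.65
ee_pos: [630.3, 32.3, 192.5]
orientation: [2.517, 1.871, 0.004]
ft_force: [0.6, 0.5, -0.5]
width: 0.6
```

Call:
arm_command([
  [[-0.4,0,0],0],
  [[0,0,0.3],0],
  [[0,0,0.3],0],
])

```text
t: 2.95
ee_pos: [629.9, 28.3, 187.4]
orientation: [2.516, 1.871, 0.006]
ft_force: [-0.5, -0.5, -0.3]
width: 0.5
```

```bash
python3 - <<'E'
from h import *
rel([629,28,180])
E
```

```text
t 2.95 tcp [629.9  28.3 187.4] jaw 73.26 z [ 0.007 -0.003 -1.   ] F [-0.5 -0.5 -0.3] w 0.5 need cm [-0.05 -0.08  0.74]
```

Call:
arm_command([
  [[0,0,0.3],0],
  [[0,0,0.3],0],
])

```text
t: 3.15
ee_pos: [630.2, 28.1, 181.4]
orientation: [2.516, 1.87, 0.007]
ft_force: [0.5, -0.9, 1.6]
width: 0.5
```

Call:
arm_command([
  [[0,0,0.3],0],
  [[0,0,0.3],0],
])

```text
t: 3.35
ee_pos: [630.3, 28.0, 174.9]
orientation: [2.516, 1.87, 0.007]
ft_force: [-1.2, 0.2, 0.2]
width: 0.4
```

The tip is below the expected bar top with little force, so I'll look.

```bash
python3 - <<'E'
from h import *
from workcell import *
rel([629,28,180])
S=cv2.cvtColor(get_image("side"),cv2.COLOR_RGB2BGR);T=cv2.cvtColor(get_image("top"),cv2.COLOR_RGB2BGR)
cv2.imwrite("pics/s2.png",cv2.resize(S[90:270,220:440],None,fx=3.5,fy=3.3,interpolation=2))
W=cv2.cvtColor(get_image("wrist"),cv2.COLOR_RGB2BGR);cv2.imwrite("pics/w2.png",cv2.resize(W[100:350,220:420],None,fx=2.4,fy=2.4,interpolation=2))
E
```

```text
t 3.35 tcp [630.3  28.  174.9] jaw 73.24 z [ 0.008 -0.003 -1.   ] F [-1.2  0.2  0.2] w 0.4 need cm [-0.04 -0.12 -0.52]
```

View pics/s2.png

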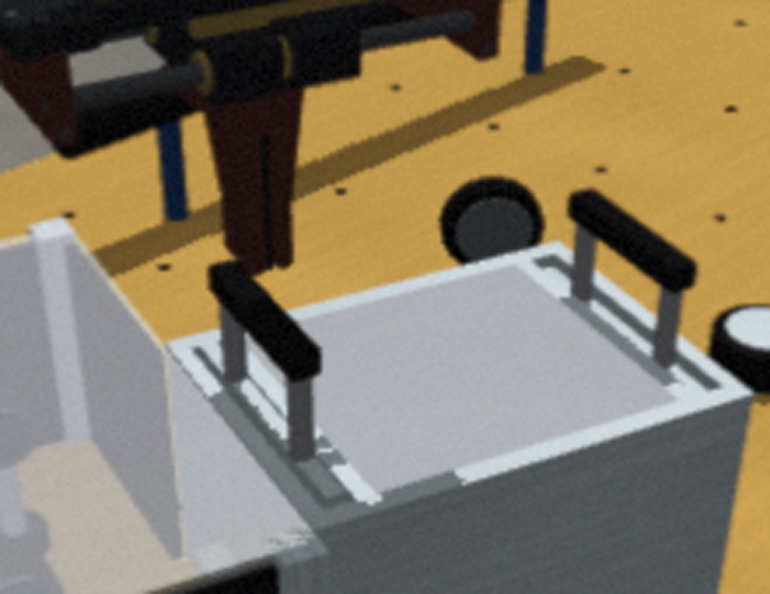

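View pics/w2.png

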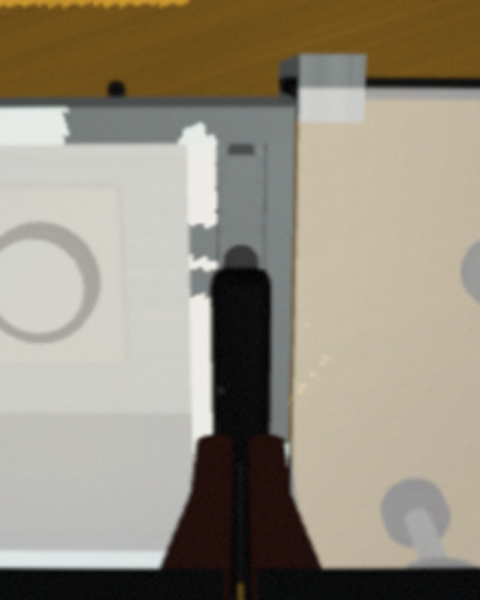

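```bash
python3 - <<'E'
from h import *
from workcell import *
o=get_obs()
def proj(n,p):
    p_=camera_params(n);return cv2.projectPoints(np.array([p],float),p_["rvec"],p_["tvec"],p_["K"],np.array([p_["k1"],0,0,0]))[0].ravel().round(1)
for n in("side","top"):print(n,proj(n,o["ee_pos"]),proj(n,[0,0,0]),'cam at',ray(n,(320,240)))
T=cv2.cvtColor(get_image("top"),cv2.COLOR_RGB2BGR);cv2.imwrite("pics/t3.png",T)
E
```

```text
side [294.8 189.2] [730.5 568.9] cam at (array([214.40393821, 369.99486602, 520.2324099 ]), array([ 0.56918215, -0.53023378, -0.62839782]))
top [304.2 176.8] [320. 649.] cam at (array([453.56746109, -16.76969089, 872.57190933]), array([ 0.13760402,  0.03300693, -0.98993721]))
```

View pics/t3.png

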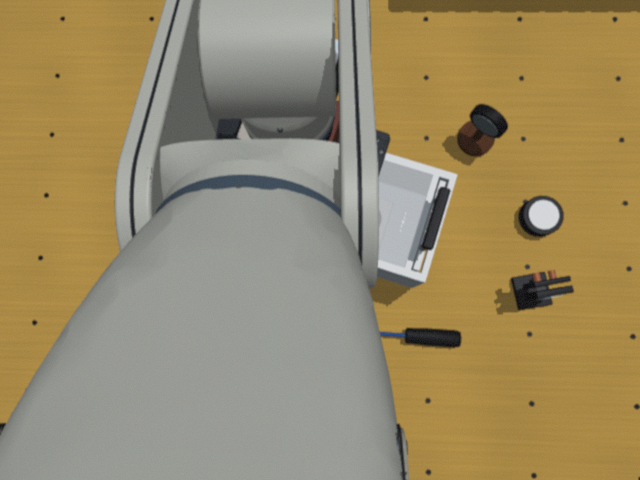

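```bash
python3 - <<'E'
from h import *
from workcell import *
p=camera_params("wrist");M=p["T_tool_cam"];Mi=np.linalg.inv(M)
def wp(q):
    c=Mi[:3,:3]@np.array(q,float)+Mi[:3,3]
    return cv2.projectPoints(c[None],np.zeros(3),np.zeros(3),p["K"],np.array([p["k1"],0,0,0]))[0].ravel().round(1)
print('tcp',wp([0,0,0]),'tip edges',wp([0,-10,0]),wp([0,10,0]))
def wray(uv,z): # tool-z plane
    s=cv2.undistortPoints(np.array([[uv]],float),p["K"],np.array([p["k1"],0,0,0]))[0,0]
    d=M[:3,:3]@np.array([*s,1]);c=M[:3,3];return c+d*(z-c[2])/d[2]
# wrist1: tcp z 237.9, bar top ~186 -> tool z 52
for z in(50,58): print('far end w1',wray((321,194),z))
# wrist2: far end at
e=(220+242/2.4,100+267/2.4)
for z in(-10,-5,0,5):print(z,wray(e,z), 'width px',57/2.4,np.ptp([wray((220+213/2.4,e[1]),z)[0],wray((220+270/2.4,e[1]),z)[0]]))
W=cv2.cvtColor(get_image("wrist"),cv2.COLOR_RGB2BGR);cv2.imwrite("pics/w3.png",cv2.resize(np.clip(W[190:310,260:390].astype(int)*3,0,255).astype(np.uint8),None,fx=5,fy=4.5,interpolation=2))
S=cv2.imread("pics/s2.png");cv2.imwrite("pics/s3.png",cv2.resize(np.clip(S[200:400,150:400].astype(int)*3,0,255).astype(np.uint8),None,fx=3,fy=3,interpolation=2))
E
```

```text
tcp [319.9 277.1] tip edges [319.9 261.6] [319.9 292.2]
far end w1 [  0.76646215 -42.14015222  50.        ]
far end w1 [  0.79437527 -40.82737453  58.        ]
-10 [  0.47848133 -42.62480069 -10.        ] width px 23.75 12.82011972937285
-5 [  0.49380381 -41.55154513  -5.        ] width px 23.75 13.16628697862501
0 [  0.5091263  -40.47828956   0.        ] width px 23.75 13.512454227877168
5 [  0.52444878 -39.40503399   5.        ] width px 23.75 13.858621477129327
```

View pics/w3.png

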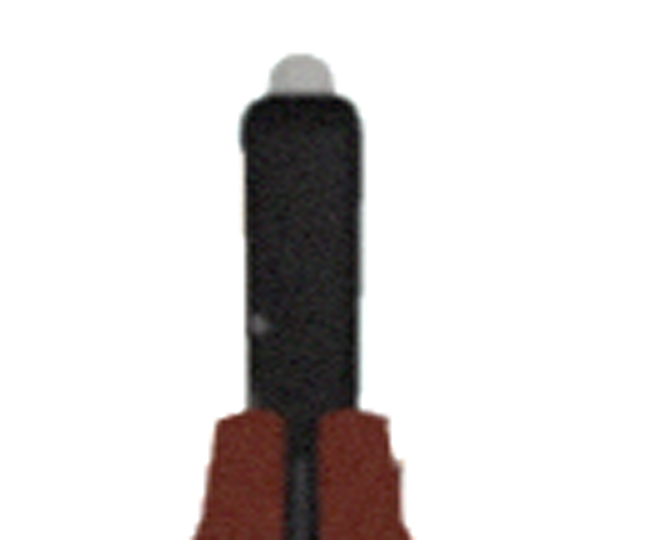

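View pics/s3.png

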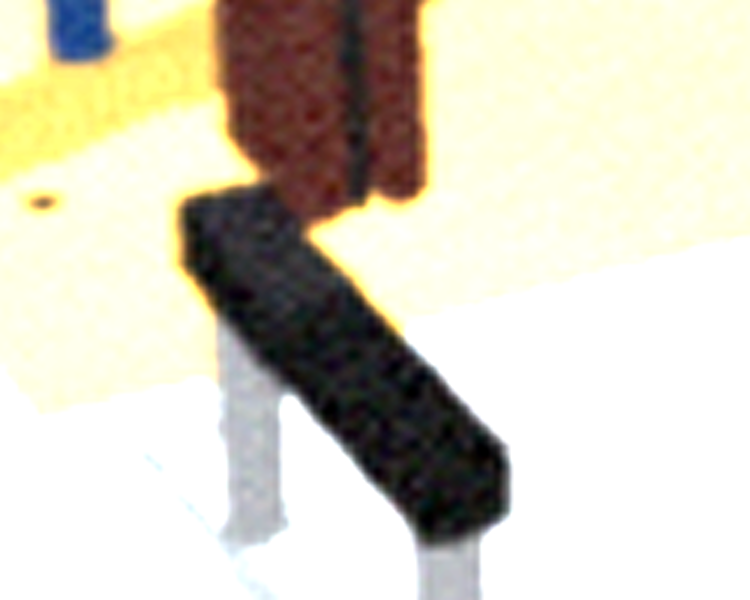

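```bash
python3 - <<'E'
from h import *
from workcell import *
p_=camera_params("side")
for dz in(0,10,20,25,30):print(dz,cv2.projectPoints(np.array([[630.3,28,174.9+dz]]),p_["rvec"],p_["tvec"],p_["K"],np.array([p_["k1"],0,0,0]))[0].ravel().round(1))
E
```

```text
0 [294.7 189.1]
10 [294.4 182.8]
20 [294.1 176.4]
25 [293.9 173.1]
30 [293.7 169.8]
```

The side and wrist views both put the real finger ends about 26 mm above the reported TCP, so the tips are still about 15 mm above the bar. I'll continue down in small steps and watch the force.

Call:
arm_command([
  [[0,0,0.4],0],
  [[0,0,0.3],0],
  [[0,0,0.2],0],
])

```text
t: 3.9
ee_pos: [630.9, 28.0, 166.2]
orientation: [2.515, 1.869, 0.009]
ft_force: [0.1, 0.2, -0.1]
width: 0.5
```

Call:
arm_command([
  [[0,0,0.2],0],
  [[0,0,0.2],0],
])

```text
t: 4.1
ee_pos: [630.9, 28.1, 161.6]
orientation: [2.515, 1.87, 0.009]
ft_force: [0.5, 0.3, -0.5]
width: 0.3
```

Call:
arm_command([
  [[0,0,0.2],0],
])

```text
t: 4.2
ee_pos: [630.8, 28.1, 159.4]
orientation: [2.516, 1.87, 0.009]
ft_force: [0.3, -0.4, -0.5]
width: 0.3
```

```bash
python3 - <<'E'
from h import *
from workcell import *
S=cv2.cvtColor(get_image("side"),cv2.COLOR_RGB2BGR)
cv2.imwrite("pics/s4.png",cv2.resize(np.clip(S[130:230,250:360].astype(int)*2.5,0,255).astype(np.uint8),None,fx=6,fy=6,interpolation=2))
E
```

```text
(no output)
```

View pics/s4.png

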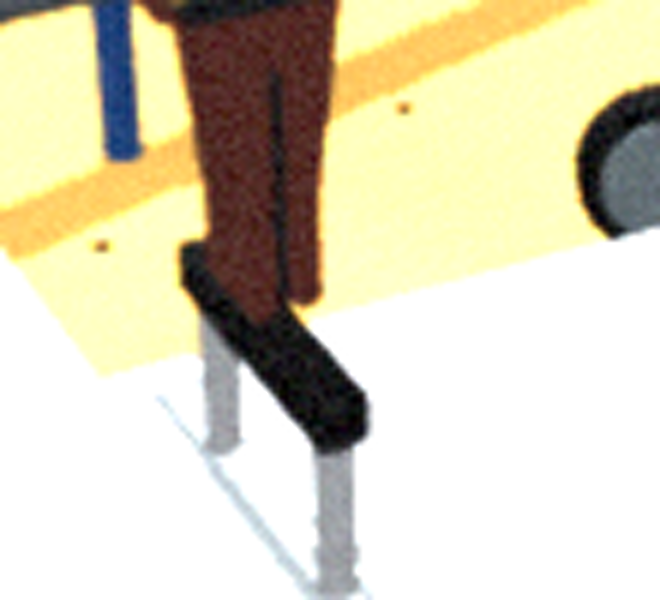

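The fingers are now right over the bar, near its centre. Tip is at about z 185, just short of contact.

Call:
arm_command([
  [[0,0,0.2],0],
  [[0,0,0.2],0],
])

```text
t: 4.45
ee_pos: [630.8, 28.0, 154.9]
orientation: [2.516, 1.87, 0.008]
ft_force: [0.0, -0.7, -0.3]
width: 0.4
```

Call:
arm_command([
  [[0,0,0.2],0],
])

```text
t: 4.55
ee_pos: [630.8, 28.0, 153.0]
orientation: [2.516, 1.87, 0.008]
ft_force: [-1.2, 0.0, 2.2]
width: 0.5
```

Call:
arm_command([
  [[0,0,0.2],0],
])

```text
t: 4.65
ee_pos: [630.8, 28.0, 151.1]
orientation: [2.516, 1.87, 0.009]
ft_force: [-1.7, 0.3, 3.1]
width: 0.2
```

There is contact at 2–3 N, so the door is sliding. I keep pressing to the stop.

Call:
arm_command([
  [[0,0,0.2],0],
  [[0,0,0.2],0],
])

```text
t: 4.85
ee_pos: [630.8, 28.1, 147.2]
orientation: [2.516, 1.87, 0.009]
ft_force: [-0.9, -0.1, 3.2]
width: 0.4
```

Call:
arm_command([
  [[0,0,0.2],0],
])

```text
t: 4.95
ee_pos: [631.0, 28.0, 146.6]
orientation: [2.515, 1.87, 0.009]
ft_force: [-10.0, -0.5, 25.9]
width: 0.5
```

Call:
arm_command([
  [[0,0,0.2],0],
])

```text
t: 5.05
ee_pos: [631.0, 28.1, 146.6]
orientation: [2.515, 1.87, 0.009]
ft_force: [-9.2, 0.1, 22.2]
width: 1.0
```

There is a firm stop at about 25 N after ~7 mm of travel, which matches the ~6 mm estimated rise. I lift off, then go to the outer handle and open the gripper.

Call:
arm_command([
  [[0,0,-1],0],
  [[0,0,-2],0],
  [[0,0,-2],0],
  [[-3.4,0,0],0],
  [[-3.4,0,0],0],
  [[-3.4,0,0],0],
  [[-3.4,0,0],0],
  [[-3.4,0,0],0],
  [[0,0,0],0],
])

```text
t: 5.95
ee_pos: [582.7, -139.1, 199.5]
orientation: [2.508, 1.872, 0.016]
ft_force: [0.3, 0.2, 0.1]
width: 0.6
```

Call:
arm_command([
  [[0,0,0],0],
  [[0,0,0],0],
  [[0,0,0],0],
  [[0,0,0],0],
  [[0,0,0],0],
], gripper=1)

```text
t: 6.45
ee_pos: [583.8, -136.6, 199.3]
orientation: [2.507, 1.874, 0.017]
ft_force: [-0.3, -0.5, 0.6]
width: 36.8
```

```bash
python3 - <<'E'
from h import *
from workcell import *
rel([579.5,-134,121])
for n in("side","wrist"):
    cv2.imwrite(f"pics/{n}5.png",cv2.cvtColor(get_image(n),cv2.COLOR_RGB2BGR))
S=cv2.imread("pics/side5.png")
s=blob(S,(275,165,314,212),45);print(s)
# bar at known xy: height from the row of the centre, on vertical through (629,28)
p_=camera_params("side")
for z in(173,176,179):print(z,cv2.projectPoints(np.array([[629,28.,z]]),p_["rvec"],p_["tvec"],p_["K"],np.array([p_["k1"],0,0,0]))[0].ravel().round(1))
E
```

```text
t 6.45 tcp [ 583.8 -136.6  199.3] jaw 73.56 z [ 0.016 -0.003 -1.   ] F [-0.3 -0.5  0.6] w 36.8 need cm [ 0.11 -0.62  7.82]
(array([295.25294113, 191.71176338]), [(np.float64(281.38235330581665), np.float64(175.52941131591797)), (np.float64(309.12352752685547), np.float64(207.89411544799805))], np.int32(456), (42.6268310546875, 12.039640426635742))
173 [295.4 190.6]
176 [295.3 188.8]
179 [295.2 186.9]
```

View pics/side5.png

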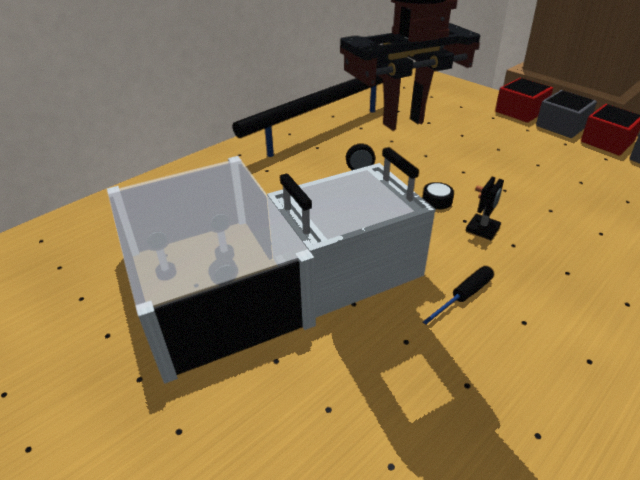

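View pics/wrist5.png

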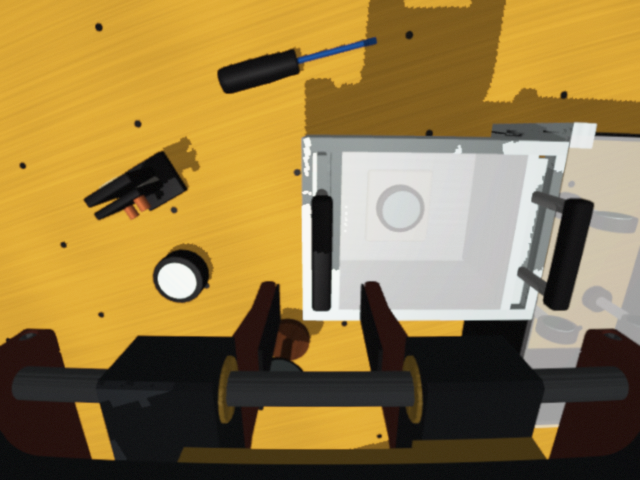

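The side view shows the inner bar about 8 mm lower, at z ≈ 172, so it is shut. The wrist view shows the outer bar centred between the fingers at column ~321. I descend to the grasp.

Call:
arm_command([
  [[0.1,-0.6,0.5],0.5],
  [[0,0,1],0],
  [[0,0,1],0],
  [[0,0,1],0],
  [[0,0,0],0],
])

```text
t: 7.05
ee_pos: [577.8, -133.3, 160.4]
orientation: [2.516, 1.863, 0.016]
ft_force: [-0.3, 0.7, -0.7]
width: 84.6
```

```bash
python3 - <<'E'
from h import *
rel([579.5,-134,121])
E
```

```text
t 7.05 tcp [ 577.8 -133.3  160.4] jaw 73.04 z [ 0.015 -0.003 -1.   ] F [-0.3  0.7 -0.7] w 84.6 need cm [-0.02  0.13  3.95]
```

Call:
arm_command([
  [[0,0.1,1],0],
  [[0,0,1],0],
  [[0,0,1],0],
  [[0,0,0.6],0],
  [[0,0,0],0],
])

```text
t: 7.55
ee_pos: [579.2, -133.9, 120.4]
orientation: [2.517, 1.863, 0.015]
ft_force: [-0.0, 0.3, 0.4]
width: 87.8
```

```bash
python3 - <<'E'
from h import *
from workcell import *
rel([579.5,-134,121])
S=cv2.cvtColor(get_image("side"),cv2.COLOR_RGB2BGR)
cv2.imwrite("pics/s6.png",cv2.resize(S[90:230,320:500],None,fx=4,fy=4,interpolation=2))
E
```

```text
t 7.55 tcp [ 579.2 -133.9  120.4] jaw 73.02 z [ 0.014 -0.002 -1.   ] F [-0.   0.3  0.4] w 87.8 need cm [ 0.    0.03 -0.06]
```

View pics/s6.png

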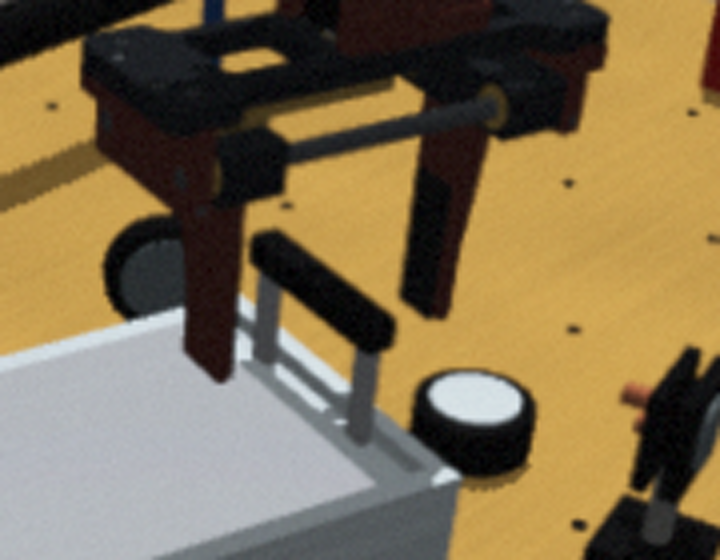

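The fingers straddle the bar with their tips just below it. I close the gripper.

Call:
arm_command([
  [[0,0,0],0],
  [[0,0,0],0],
  [[0,0,0],0],
  [[0,0,0],0],
  [[0,0,0],0],
  [[0,0,0],0],
  [[0,0,0],0],
  [[0,0,0],0],
  [[0,0,0],0],
  [[0,0,0],0],
  [[0,0,0],0],
], gripper=0)

```text
t: 8.7
ee_pos: [580.6, -134.5, 122.7]
orientation: [2.514, 1.862, 0.018]
ft_force: [-0.3, 0.1, 0.1]
width: 14.3
```

Call:
arm_command([
  [[0,0,-0.4],0],
  [[0,0,-0.5],0],
])

```text
t: 8.9
ee_pos: [580.5, -134.5, 130.4]
orientation: [2.514, 1.862, 0.018]
ft_force: [3.2, -1.7, -9.7]
width: 13.5
```

Gripped at 14 mm and lifting at 9.7 N.

Call:
arm_command([
  [[0,0,-0.8],0],
  [[0,0,-0.8],0],
  [[0,0,-0.8],0],
  [[0,0,-0.8],0],
  [[0,0,-0.8],0],
])

```text
t: 9.4
ee_pos: [580.6, -134.5, 171.4]
orientation: [2.514, 1.862, 0.019]
ft_force: [4.5, -1.8, -8.4]
width: 13.7
```

Call:
arm_command([
  [[0,0,-0.6],0],
  [[0,0,-0.6],0],
  [[0,0,-0.4],0],
])

```text
t: 9.7
ee_pos: [580.6, -134.5, 189.3]
orientation: [2.512, 1.861, 0.02]
ft_force: [5.2, -0.9, -9.0]
width: 13.9
```

Call:
arm_command([
  [[0,0,-0.4],0],
  [[0,0,-0.3],0],
])

```text
t: 9.9
ee_pos: [580.7, -134.5, 197.0]
orientation: [2.512, 1.861, 0.021]
ft_force: [5.0, -2.3, -9.7]
width: 13.8
```

Call:
arm_command([
  [[0,0,-0.3],0],
])

```text
t: 10.0
ee_pos: [580.7, -134.5, 200.3]
orientation: [2.512, 1.861, 0.021]
ft_force: [4.7, -2.0, -7.5]
width: 13.7
```

Call:
arm_command([
  [[0,0,-0.2],0],
])

```text
t: 10.1
ee_pos: [580.7, -134.5, 202.6]
orientation: [2.512, 1.861, 0.022]
ft_force: [5.2, -2.6, -8.9]
width: 13.7
```

Call:
arm_command([
  [[0,0,-0.2],0],
])

```text
t: 10.2
ee_pos: [580.5, -134.5, 202.9]
orientation: [2.512, 1.861, 0.021]
ft_force: [15.5, -5.4, -36.2]
width: 14.0
```

The stop is reached after an 80 mm rise, with the force jumping to 36 N. I ease off, open and withdraw upward.

Call:
arm_command([
  [[0,0,0],0],
  [[0,0,0],0],
])

```text
t: 10.4
ee_pos: [580.7, -134.5, 202.7]
orientation: [2.512, 1.861, 0.021]
ft_force: [4.0, -1.5, -6.6]
width: 13.7
```

Call:
arm_command([
  [[0,0,0],0],
  [[0,0,0],0],
  [[0,0,0],0],
  [[0,0,0],0],
  [[0,0,0],0],
  [[0,0,0],0],
  [[0,0,0],0],
  [[0,0,0],0],
  [[0,0,0],0],
  [[0,0,0],0],
  [[0,0,0],0],
  [[0,0,0],0],
], gripper=1)

```text
t: 11.6
ee_pos: [579.5, -134.0, 205.7]
orientation: [2.513, 1.861, 0.021]
ft_force: [-0.7, 0.3, -0.4]
width: 87.8
```

```bash
python3 - <<'E'
from h import *
from workcell import *
rel([579.5,-134,203])
S=cv2.cvtColor(get_image("side"),cv2.COLOR_RGB2BGR)
cv2.imwrite("pics/s7.png",S)
E
```

```text
t 11.6 tcp [ 579.5 -134.   205.7] jaw 73.04 z [ 0.019 -0.004 -1.   ] F [-0.7  0.3 -0.4] w 87.8 need cm [ 0.   -0.01  0.27]
```

View pics/s7.png

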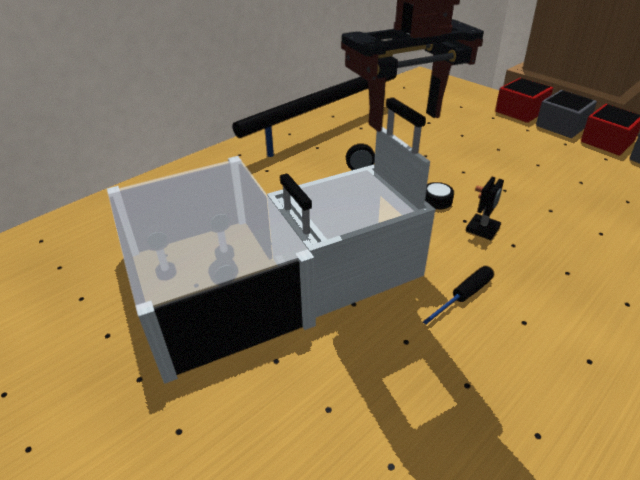

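The outer door stands raised and the inner handle is unchanged. I retreat straight up.

Call:
arm_command([
  [[0,0,-1],0],
  [[0,0,-2],0],
  [[0,0,-3],0],
  [[0,0,-3],0],
  [[0,0,-3],0],
  [[0,0,0],0],
])

```text
t: 12.25
ee_pos: [576.7, -133.5, 332.7]
orientation: [2.514, 1.861, 0.02]
ft_force: [1.3, -0.1, 0.8]
width: 88.0
```

```bash
python3 - <<'E'
from h import *
from workcell import *
rel([579.5,-134,203])
S=cv2.cvtColor(get_image("side"),cv2.COLOR_RGB2BGR)
cv2.imwrite("pics/s8.png",S)
p_=camera_params("side")
P=lambda q:cv2.projectPoints(np.array([q],float),p_["rvec"],p_["tvec"],p_["K"],np.array([p_["k1"],0,0,0]))[0].ravel().round(1)
print('in',blob(S,(275,165,314,212),45)[0],P([629,28,173]))
print('out',blob(S,(375,92,430,130),45)[0],[P([579.5,-134,z]) for z in(248,253,258)])
E
```

```text
t 12.25 tcp [ 576.7 -133.5  332.7] jaw 73.03 z [ 0.018 -0.004 -1.   ] F [ 1.3 -0.1  0.8] w 88.0 need cm [1.000e-02 4.000e-02 1.297e+01]
in [295.24778748 191.78318787] [295.4 190.6]
out [405.41827393 112.12769508] [array([404.8, 114.9]), array([405.1, 111.5]), array([405.4, 108.1])]
```

View pics/s8.png

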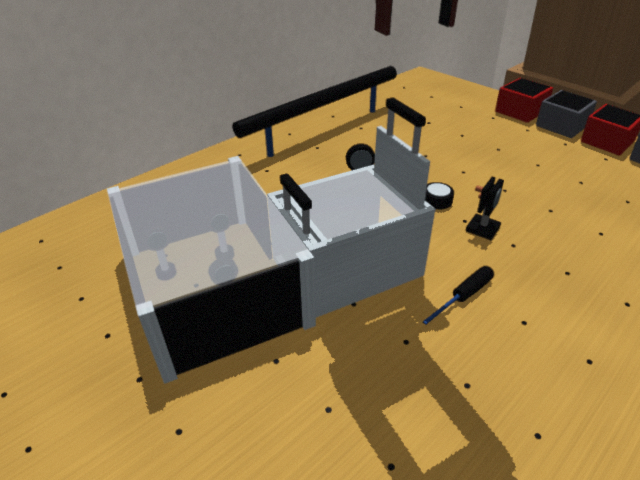

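```bash
python3 -c "
from workcell import *
print(close_job())"
```

```text
the job is handed in; nothing more can be done
None
```

The inner door is shut, the outer door is standing fully open, and the job is handed in at about 12.3 s. I left the lens in the box: I took the job as the two doors only.

- **Inner door:** I pressed its handle with shut fingertips. It had been left raised. It slid down about 7 mm at roughly 3 N, then hit a firm stop at 22–26 N. Its bar now reads about 172 mm in the side view, against 173 mm for shut, and it read the same after the outer door was lifted.
- **Outer door:** only after that, I gripped its handle and lifted it. It rose 80 mm at about 9 N until the force jumped to 36 N at the upper stop. I then let go and backed straight up. Its bar still stands at about 252 mm, against 253 mm expected, and the gripper is clear of everything.

**Check that disagreed:** the reported TCP did not match the real finger ends. The camera views put the ends about 26 mm above it, and contact with the bar put them about 33 mm above. I went by contact force and pictures and set the grasp height with the 33 mm figure. I saw nothing else in the scene disturbed.

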